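# Set and hold the gluing jig

### The job

On the small gluing jig, draw the drop pin that locks the sliding tile and hang it by its flange in the open notch at the side of the jig. Then stand the wooden spacer upright in the gap between the tile and the fence, in the half where the gap is wide enough for it, and let go of it. Finally push the tile from behind until it is pressed flush against the spacer, and finish while still holding it pressed there; leave the glue bottle, the screwdriver and the dish alone.

Things in the scene. Friction and masses are not known exactly. Their poses are not given: they have to be found in the camera images.
- jig: Gluing jig, fixed on the bench: pale wooden base 20 mm thick, covering x -60 to 70 and y -110 to 100 mm of its frame; the steel notch bracket stands out of its +y side, to y 146 mm. Origin on the bench, z up, x from the sliding tile to the fence (away from the robot). Behind (-x of) the tile there is only the bare base top, 42 mm of it, then the bench.
- tile (a joint): Travel (m) of the sliding tile along the jig's +x: 0 = fully back, 0.009 = end stop; about 0.006 when it meets the spacer standing in the wide gap. It moves freely once the pin is out, against a return spring (3 N at 0, plus 0.25 N per mm), and springs back when let go; the pin in its bore locks it but for about 2 mm of play.
- tile_back (a point): Middle of the back (-x) face of the sliding tile, where it is pushed; 36 mm above the bench, axes as the jig's. The tile is an upright dark wooden board, 18 mm thick (x), 125 mm wide (y), from 21 to 50 mm above the bench. A steel ear with the pin's hole is joined to its +y end and moves with it.
- bore (a point): Mouth of the bore the pin stands in at the start: on the flat top of the tile's steel ear, 40 mm above the bench. Vertical, 12 mm wide, axes as the jig's. The ear reaches 17 mm to either side of it along x.
- notch (a point): Parking place: middle of the notch at the bracket's flat top, 50 mm above the bench, 57 mm from the bore along the jig's +y. A slot right through the 10 mm thick top, 15 mm wide (x), open above, below and at its +y end, from 15 mm on the -y side of this point to 19 mm on its +y side; free space below. The bracket is 56 mm along x. Axes as the jig's.
- pin_grip (a point): Point on the axis of the loose steel drop pin, in its grip knob, 27 mm above the flange's underside; z up along the pin. Upwards: stem 10 mm diameter, 34 mm long; flange 26 mm diameter, 5 mm thick; knob 18 mm diameter, 33 mm long. About 80 g. At the start the flange rests on the ear; lift 34 mm to clear the bore. In the notch the flange rests on the bracket top.
- pin: The same drop pin; origin on its axis at the underside of the flange, z up.
- spacer_mid (a point): Centre of the loose spacer, a plain pale wooden slab standing on end on the bench: 18 mm thick (its x), 40 mm wide (its y), 80 mm tall (z), about 60 g; this point is 40 mm above its foot. Standing in the gap, 30 mm of it are hidden below the tops of tile and fence and 50 mm stand above.
- spacer: The same spacer; origin at the centre of its foot, axes as spacer_mid.
- fence_thin: The thinner of the two fixed fence blocks side by side beyond the tile, in the left or the right half: 30 mm thick (x), 60 mm wide (y), top 50 mm above the bench. The gap from it to the tile is wide, 24 mm with the tile fully back. Origin: block's centre at its underside, on the base top; face towards the tile at x = -15 mm; axes as the jig's.
- gap_thin (a point): Middle of the gap in front of the thinner block (tile fully back), on the gap's floor, 20 mm above the bench: 12 mm from the block's face, 12 mm from the tile; axes as the jig's. The gap is 24 mm wide (x) over 60 mm of y; the thicker block begins 35 mm to one side.
- fence_thick: The thicker fence block, 43 mm thick (x), otherwise as the thin one; its face is at x = -28 mm of its own frame, so that the gap in front of it is only 11 mm: too narrow for the spacer.
- glue: White glue bottle, 54 mm diameter, 110 mm tall, standing on the bench: not to be disturbed. Origin under its centre.
- driver: Screwdriver lying on the bench, 180 mm long along its x, not to be disturbed. Origin at its middle, on the bench.
- dish: Small steel dish, 90 mm diameter, 30 mm high, not to be disturbed. Origin under its centre.

How it is judged (in metres and radians):
On the way, in this order (a step that is already met when the one before it is completed fails the run):
1. the pin hangs in the side notch by its flange, let go (horizontal distance between pin_grip and notch below 0.012 m and z of pin_grip in the frame of notch between 0.022 and 0.032 m and angle between pin_grip's own z axis and vertical below 0.15 rad and contact force between the fingers and pin below 0.1 N), for 0.2 s.
2. the spacer stands in the wide gap, let go (horizontal distance between spacer_mid and gap_thin below 0.015 m and z of spacer_mid in the frame of gap_thin between 0.035 and 0.045 m and contact force between each of the fingers, the arm and spacer below 0.1 N and angle between spacer_mid's own z axis and vertical below 0.15 rad), for 0.2 s.
At the end, for the whole second after the job is handed in: Pin hangs upright in the notch (12 mm, flange height 5 mm), untouched; spacer stands in the wide gap (15 mm, height 5 mm, upright and square to 0.06 rad), untouched; the robot pushes the tile (over 2 N), which presses the spacer on the fence (over 2 N), tile at 3.5 to 8.5 mm, all at rest (all of step 1 and horizontal distance between spacer_mid and gap_thin below 0.015 m and z of spacer_mid in the frame of gap_thin between 0.035 and 0.045 m and contact force between each of the fingers, the arm and spacer below 0.1 N and value of joint tile between 0.0035 and 0.0085 m and contact force between any of the fingers, the arm and tile above 2 N and contact force between tile and spacer above 2 N and contact force between spacer and fence_thin above 2 N and angle between spacer_mid's own z axis and vertical below 0.06 rad and angle between the x axis of spacer_mid and the x axis of gap_thin, either way round below 0.06 rad and linear speed of spacer below 0.003 m/s and linear speed of pin below 0.01 m/s); the arm keeps its last pose, push and grip.
It fails at once if the glue bottle is disturbed (moved more than 30 mm) (distance of glue from where it was at the start of the episode above 0.03 m).
It fails at once if the screwdriver is disturbed (moved more than 30 mm) (distance of driver from where it was at the start of the episode above 0.03 m).
It fails at once if the dish is disturbed (moved more than 30 mm) (distance of dish from where it was at the start of the episode above 0.03 m).
It also fails if it takes over 72 s, if anything falls off the work surface, if the arm or the gripper's body presses on something with over 40 N, if the wrist force passes 120 N, or if a joint passes its speed limit or range.

### The arm

A 6-joint arm with a two-finger parallel gripper is mounted at the origin on the work surface. World frame = base frame: x ahead of the robot, y to its left, z up, the work surface at z = 0. Lengths are in mm, angles in rad, forces in N, time in s.
With the tool pointing down it reaches from about 400 to 925 mm from the base axis. Payload 12.5 kg.
Tool frame: the origin (TCP) lies midway between the tips of the shut fingers; the grasp point (between the pads) lies 19 mm behind it (env.grip_depth is the distance from the TCP to the grasp point, in mm); z points along the fingers, y is the line along which they close (so a half turn about z gives the same grasp; the last joint's range is limited). The gripper opens to 95 mm and grips with 3 to 60 N. Pads are 20 mm wide; open, the fingers measure 119 mm over their backs; the gripper's body (75 mm by 180 mm) begins 59 mm behind the grasp point.
Start: joints at [-1.218, 0.491, 1.559, -0, 1.092, -0.106], TCP at [276.82, -560.373, 214.661] pointing down, gripper open.
Joint ranges: [-3.1, 3.1], [-0.84, 2.19], [0.05, 2.79], [-1.13, 4.28], [0.06, 2.93], [-2.69, 2.69]. Speed limits (rad/s): [2.22, 2.22, 2.79, 3.14, 3.14, 3.14].

### API

Orientations are given as [roll, pitch, yaw] about the fixed x, y, z axes, in that order (R = Rz(yaw) Ry(pitch) Rx(roll)).
In Python, from cell import monitor, viewer, order, env gives the robot as it stands.
- The arm moves only by the tool move_arm, never from a script. Its argument "moves" is one flat list of numbers, 4 for each row, row after row: the shift along the tool's x, y, z normalised to -1 to 1, where 1 is 0.15 m, then the turn about the tool's z normalised to -1 to 1, where 1 is pi/2 rad. A call has 1 to 10 rows; each row shifts and turns the commanded pose from where the row before left it, along the tool's axes as they then stand; what a row does not reach is not made up. A row lasts 1/8 s, in which the tool goes at most 62.5 mm and 10.7 degrees, less where a joint would pass 70% of its speed; a pose out of reach is approached as far as the arm can. A call with a number of a shift or a turn outside -1 to 1 is refused whole. A call with a gripper value outside its range is refused whole. "claw" is the finger opening in mm, from 0 to 95.1, set as the call begins (left out, the last holds). The fingers move at their own pace and stop on an object; the grip force is fixed at half the most. Time passes only in rows, so rows that do not move let the fingers close. It gives the time, the measured TCP pose, the force, the opening and the grip force at its end, in the units of the state.
- monitor.state(): the state, without advancing time (a new reading comes with each control period).
- viewer.read_camera(name): name is "scene" or "top" or "wrist"; returns the picture (400x640x3 uint8, red, green, blue); there is no depth.
- viewer.camera_info(name): a dict with "K" (3x3 intrinsics, pixels), "dist_coeffs" ([k1, k2, p1, p2, k3] as OpenCV has them; the pictures are not rectified), "camera_from_world" (4x4, takes a point from world to camera coordinates). Camera axes: x right, y down, z forward; pixel columns grow to the right and rows downward; lengths in mm; the calibration is good to about 2 mm. A picture is of the moment at which its call begins: read the wrist's pose just before it. camera_info takes no time and is no camera call; for the wrist camera it gives the pose at the moment of the call.
- order.job_done(): hands the job in; it is judged then, once.
The state is a dict: "t": time; "joints": joint angles; "qvel": joint speeds; "tau": joint torques, N m; "eef_pos": TCP position; "tcp_rot": TCP orientation; "ft_force": force on the tool from outside, world axes, zero at the start; "moment": the same for the moment, N m; "opening": opening from 0.0 (shut) to 1.0 (fully open); "grip_force": force on a finger pad.
Only numpy, scipy, OpenCV 4.12 (cv2) and the standard library are available. Lean on these libraries where they do the work, as an engineer would, in place of code of your own. Each camera call takes 0.05 s, during which the arm holds its last target. There are 200 camera calls.

## Working session

There is one attempt and no reset: what is moved stays moved. The work goes in short steps, Python scripts to look and compute and a tool call to move; the robot and the scene stay as the last step left them, time stands still between calls to the robot, and variables do not carry over. Pictures are saved under pics/ and viewed, at most 10 in all, crops included, and the job is handed in when it is done.

Besides the shell and the picture viewer there is one more tool, called after "Request:" in YAML: its name, and indented under it one key for each argument. move_arm: Moves the arm, as the interface text tells. Scaled input: -1 to 1 covers 0.15 m each way for a shift and pi/2 rad each way for a turn. Its arguments: {"type":"object","properties":{"moves":{"type":"array"},"claw":{"type":"number"}},"required":["moves"]}

```bash
mkdir -p pics; cat > h.py <<'E'
import numpy as np, cv2
from cell import monitor, viewer, order, env
def save(n,f):
    im=viewer.read_camera(n); cv2.imwrite(f,im[:,:,::-1]); return im
def ray(info,uv):
    K=np.array(info['K'],float);d=np.array(info['dist_coeffs'],float);T=np.array(info['camera_from_world'],float)
    p=cv2.undistortPoints(np.array([[uv]],float),K,d)[0,0]
    R,t=T[:3,:3],T[:3,3]
    return -R.T@t, R.T@np.array([p[0],p[1],1.])
def at(info,uv,z):
    c,d=ray(info,uv); return c+d*(z-c[2])/d[2]
def proj(info,P):
    T=np.array(info['camera_from_world'],float)
    r,_=cv2.Rodrigues(T[:3,:3])
    return cv2.projectPoints(np.array(P,float).reshape(-1,1,3),r,T[:3,3],np.array(info['K'],float),np.array(info['dist_coeffs'],float))[0][:,0]
E
python3 - <<'E'
from h import *
a=save('top','pics/top0.png');b=save('scene','pics/scene0.png')
for n in('top','scene'):
    i=viewer.camera_info(n);print(n,np.round(i['K'],1).tolist(),np.round(np.linalg.inv(i['camera_from_world']),3).tolist())
s=monitor.state();print(s['eef_pos'],s['tcp_rot'],s['t'],s['opening'],env.grip_depth)
E
```

```text
top [[423.2, 0.0, 321.3], [0.0, 423.2, 201.1], [0.0, 0.0, 1.0]] [[0.027, -0.991, 0.128, 427.051], [-0.999, -0.024, 0.022, 35.585], [-0.019, -0.129, -0.991, 1149.851], [0.0, 0.0, 0.0, 1.0]]
scene [[392.7, 0.0, 319.6], [0.0, 392.7, 196.4], [0.0, 0.0, 1.0]] [[0.079, 0.655, -0.751, 1366.823], [0.997, -0.034, 0.074, -35.627], [0.023, -0.754, -0.656, 748.617], [0.0, 0.0, 0.0, 1.0]]
[ 276.73967627 -560.15927612  214.15837702] [-3.14066129e+00 -9.78746250e-05  4.58789737e-01] 0.1 0.9977267508958608 18.8
```

View pics/top0.png

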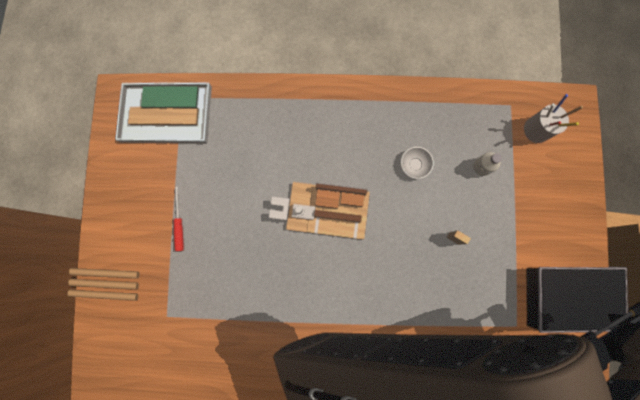

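View pics/scene0.png

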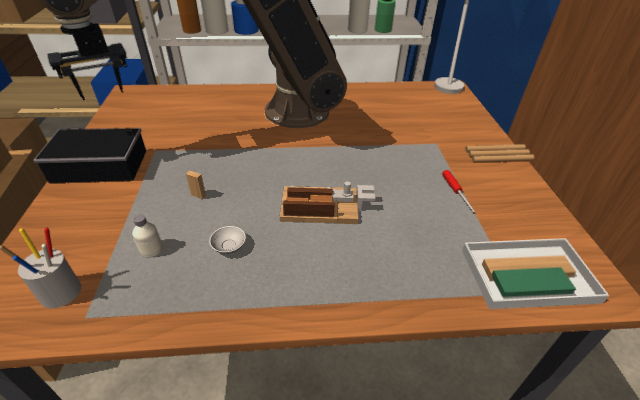

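The top view shows the jig around (328,210), with the pin at (300,211), the notch at (280,208) and the spacer at (459,237). The glue (489,163), dish (417,163) and driver (178,220) are all clear of it. I'll enlarge the crops next.

```bash
python3 - <<'E'
import cv2,numpy as np
t=cv2.imread('pics/top0.png');s=cv2.imread('pics/scene0.png')
def c(im,x,y,w,h,k):
    o=cv2.resize(im[y:y+h,x:x+w],None,fx=k,fy=k,interpolation=cv2.INTER_CUBIC)
    for i in range(0,w,10): cv2.putText(o,str(x+i),(i*k,8),0,.3,(255,255,0),1);cv2.line(o,(i*k,10),(i*k,14),(255,255,0),1)
    for i in range(0,h,10): cv2.putText(o,str(y+i),(0,i*k+4),0,.3,(0,255,255),1)
    return o
A=c(t,265,177,110,65,7)
B=c(t,440,222,40,30,8);C=c(s,175,160,40,50,4)
o=np.zeros((600,800,3),np.uint8);o[:330]=np.zeros((330,800,3));
A=c(t,265,177,110,65,7)[:450,:770]
cv2.imwrite('pics/jig.png',A)
D=c(s,275,175,110,52,7)[:364]
o=np.zeros((600,770,3),np.uint8);o[:364]=D;o[364:594,:320]=B[:230];o[364:564,330:490]=C
cv2.imwrite('pics/mix.png',o)
E
```

```text
(no output)
```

View pics/jig.png

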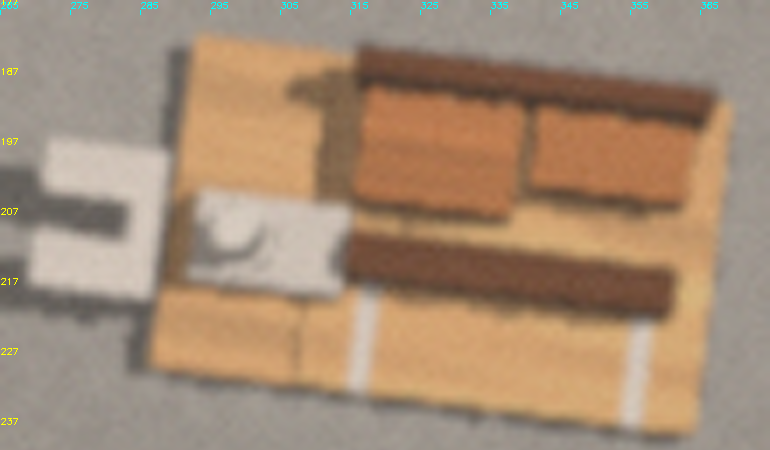

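View pics/mix.png

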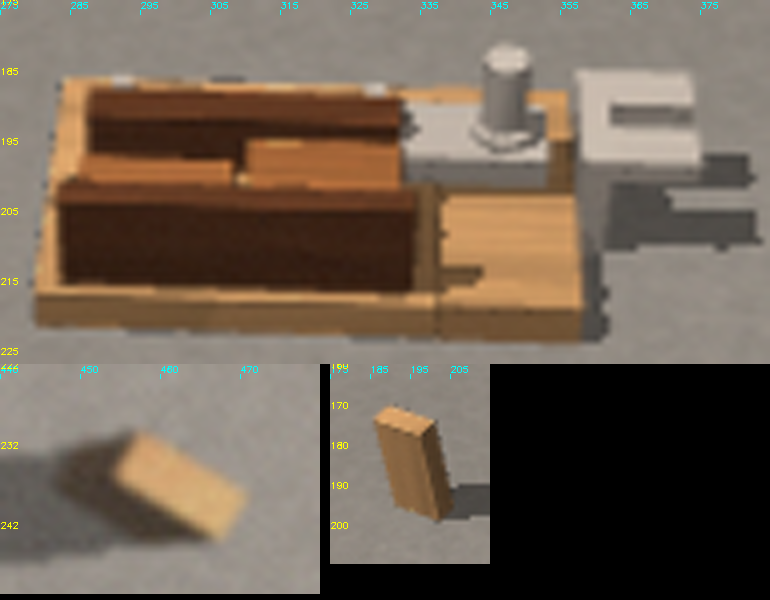

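The crops show the thin fence block on the right half of the top view, which is jig -y. The jig base corners are at about (292,182), (369,191), (364,239) and (286,229), the pin knob is at about (298,208), and the spacer top is centred at about (462,237). Now I'll fit poses to these.

```bash
cat > fit.py <<'E'
from h import *
from scipy.optimize import least_squares
I={n:viewer.camera_info(n) for n in('top','scene')}
A=lambda x,y:('top',(265+(x+.5)/7-.5,177+(y+.5)/7-.5))
D=lambda x,y:('scene',(275+(x+.5)/7-.5,175+(y+.5)/7-.5))
B=lambda x,y:('top',(440+(x+.5)/8-.5,222+(y+.5)/8-.5))
C=lambda x,y:('scene',(175+(x+.5)/4-.5,160+(y+.5)/4-.5))
W=lambda m,z:at(I[m[0]],m[1],z)
def fit(loc,w):
    f=lambda p:(np.array(loc)@np.array([[np.cos(p[2]),np.sin(p[2])],[-np.sin(p[2]),np.cos(p[2])]])+p[:2]-w).ravel()
    best=min((least_squares(f,[*w.mean(0),a]) for a in np.arange(-3,3.2,.7)),key=lambda r:r.cost)
    return best.x,best.fun.reshape(-1,2)
E
python3 - <<'E'
from fit import *
cor=[(70,100),(70,-110),(-60,-110),(-60,100)]
for nm,ms in(('top',[A(193,36),A(730,103),A(693,437),A(150,367)]),('scene',[D(582,307),D(38,293),D(65,78),D(570,92)])):
    p,r=fit(cor,np.array([W(m,20)[:2] for m in ms]));print(nm,p.round(3),r.round(1).tolist())
    c,s=np.cos(p[2]),np.sin(p[2]);R=np.array([[c,s],[-s,c]])
    L=lambda m,z:(R@(W(m,z)[:2]-p[:2])).round(1)
    br=[A(48,138),A(172,152),A(155,298),A(30,283)] if nm=='top' else [D(700,162),D(583,162),D(577,70),D(692,73)]
    print('bracket',[L(m,50).tolist() for m in br])
    if nm=='top':
        print('knob',L(A(234,220),78)); print('ear',[L(m,40).tolist() for m in(A(200,187),A(353,205),A(340,298),A(187,280))])
        print('tile',[L(m,50).tolist() for m in(A(350,232),A(675,267),A(665,318),A(347,277))])
        print('thin',[L(m,50).tolist() for m in(A(537,107),A(697,127),A(683,208),A(528,187))])
        print('thick',[L(m,50).tolist() for m in(A(367,88),A(525,107),A(508,218),A(353,196))])
    else: print('knob',L(D(509,57),78))
sl=[(-9,20),(-9,-20),(9,-20),(9,20)]
for nm,ms in(('top',[B(140,67),B(247,129),B(215,178),B(110,107)]),('scene',[C(44,55),C(62,43),C(107,56),C(88,72)])):
    w=np.array([W(m,80)[:2] for m in ms]);print(nm,w.round(1).tolist(),w.mean(0),np.linalg.norm(np.diff(w,axis=0),axis=1))
    long=(w[1]-w[0]+w[2]-w[3]) if nm=='top' else (w[2]-w[1]+w[3]-w[0]);print('long ang',np.arctan2(long[1],long[0]))
print([W(('top',q),z).round(0).tolist() for q,z in(((489,163),100),((417,163),30),((178,220),15))])
E
```

```text
top [ 5.44988e+02  4.86030e+01 -1.00000e-01] [[0.1, -0.0], [0.5, -0.8], [-0.1, -0.2], [-0.5, 1.0]]
bracket [[19.6, 145.7], [20.2, 98.5], [-35.1, 97.4], [-35.4, 144.7]]
knob [-5.3 69.5]
ear [[9.5, 87.3], [9.9, 29.0], [-25.7, 29.3], [-26.1, 87.4]]
tile [[-1.5, 28.3], [0.6, -93.6], [-18.8, -92.1], [-18.4, 27.2]]
thin [[54.0, -35.3], [53.9, -95.7], [22.9, -94.0], [23.6, -35.6]]
thick [[53.3, 28.9], [53.5, -30.8], [11.1, -29.6], [12.1, 28.9]]
scene [ 5.49005e+02  5.01860e+01 -9.50000e-02] [[1.3, 1.7], [0.3, -1.1], [-0.9, -0.3], [-0.7, -0.3]]
bracket [[17.3, 144.2], [19.3, 98.7], [-37.1, 99.5], [-37.2, 145.8]]
knob [-9.4 69.2]
top [[500.1, -287.6], [481.1, -322.0], [465.3, -311.5], [487.2, -277.8]] [ 483.4074039  -299.74681394] [39.29017521 18.91731048 40.10493958]
long ang -2.111258592678257
scene [[486.1, -319.2], [473.0, -309.4], [489.2, -276.6], [506.5, -286.7]] [ 488.68575332 -297.95825957] [16.40424287 36.57352609 19.96473947]
long ang 1.0595921199327956
[[672.0, -368.0, 100.0], [682.0, -196.0, 30.0], [512.0, 452.0, 15.0]]
```

```bash
cat >> h.py <<'E'
from scipy.spatial.transform import Rotation as Ro
J=np.array([547,49.4,-.098])
def jw(x,y,J=J): c,s=np.cos(J[2]),np.sin(J[2]); return np.array([J[0]+c*x-s*y,J[1]+s*x+c*y])
def rem(xy,z,yaw):
    s=monitor.state();R=Ro.from_euler('xyz',s['tcp_rot'])
    d=R.inv().apply(np.array([*xy,z])-np.array(s['eef_pos']))
    dy=(yaw-s['tcp_rot'][2]+np.pi)%(2*np.pi)-np.pi
    print('norm',(d/150).round(4),'turn(tool z)',round(-dy/(np.pi/2),4),'mm',d.round(1),'t',s['t'],'F',np.round(s['ft_force'],1))
E
python3 -c "
from h import *
rem(jw(-8,70),214,.459); rem(jw(-8,70),150,1.473)"
```

```text
norm [ 3.6164 -3.2699  0.0045] turn(tool z) -0.0001 mm [ 542.5 -490.5    0.7] t 0.1 F [ 0.1  0.4 -0.5]
norm [ 3.6164 -3.2695  0.4311] turn(tool z) -0.6457 mm [ 542.5 -490.4   64.7] t 0.1 F [ 0.1  0.4 -0.5]
```

Request:
move_arm:
  moves: [0.278, -0.2515, 0, 0, 0.278, -0.2515, 0, 0, 0.278, -0.2515, 0, 0, 0.278, -0.2515, 0, 0, 0.278, -0.2515, 0, 0, 0.278, -0.2515, 0, 0, 0.278, -0.2515, 0, 0, 0.278, -0.2515, 0, 0, 0.278, -0.2515, 0, 0, 0.278, -0.2515, 0, 0]
  claw: 60

```text
t: 1.35
eef_pos: [484.0, -35.6, 214.6]
tcp_rot: [3.142, 0.0, 0.459]
ft_force: [0.5, -1.4, 0.7]
opening: 0.632
grip_force: 0.0
```

Request:
move_arm:
  moves: [0.278, -0.2515, 0, 0, 0.278, -0.2515, 0, 0, 0.278, -0.2515, 0, 0, 0, 0, 0, -0.108, 0, 0, 0, -0.108, 0, 0, 0, -0.108, 0, 0, 0, -0.108, 0, 0, 0, -0.108, 0, 0, 0, -0.108, 0, 0, 0.2, 0]

```text
t: 2.6
eef_pos: [546.5, 119.5, 185.6]
tcp_rot: [3.138, -0.001, 1.479]
ft_force: [0.3, 0.6, -0.0]
opening: 0.632
grip_force: 0.0
```

```bash
python3 - <<'E'
from h import *
rem(jw(-8,70),150,1.473)
i=viewer.camera_info('wrist');im=save('wrist','pics/w1.png')
np.savez('w1.npz',**{k:np.array(v) for k,v in i.items()})
print(np.round(np.linalg.inv(i['camera_from_world']),2).tolist(),monitor.state()['eef_pos'])
P=[(*jw(-8,70),78),(*jw(-8,127),50),(*jw(0,29),50)]
print(proj(i,P).round(0).tolist())
E
```

```text
norm [ 0.0015 -0.0053  0.2375] turn(tool z) 0.0039 mm [ 0.2 -0.8 35.6] t 2.6 F [ 0.3  0.6 -0. ]
[[1.0, -0.09, -0.02, 552.03], [-0.09, -0.96, -0.27, 194.63], [0.0, 0.27, -0.96, 355.42], [0.0, 0.0, 0.0, 1.0]] [544.40504169 119.25415996 180.9537934 ]
[[319.0, 194.0], [319.0, 123.0], [327.0, 228.0]]
```

View pics/w1.png

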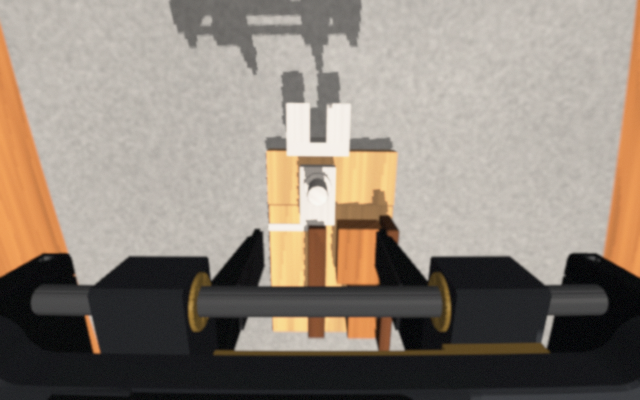

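The pin knob is at (317,195) against a predicted (319,194), and the bracket slot centre is at x=318.5 against 319. So the fit is good to about 1 mm. I'll descend with the fingers straddling the knob.

Request:
move_arm:
  moves: [0.003, 0.0, 0.1, 0, 0, 0, 0.15, 0, 0, 0, 0.15, 0, 0, 0, 0.15, 0, 0, 0, 0.15, 0, 0, 0, 0.1, 0, 0, 0, 0, 0, 0, 0, 0, 0]

```text
t: 3.65
eef_pos: [546.1, 119.9, 65.3]
tcp_rot: [3.141, -0.0, 1.477]
ft_force: [-0.0, 0.0, 0.7]
opening: 0.631
grip_force: 0.0
```

```bash
python3 -c "
from h import *
rem(jw(-8.5,70),53,1.473);print(monitor.state()['eef_pos'],monitor.state()['tcp_rot'])"
```

```text
norm [-0.0004 -0.005   0.0819] turn(tool z) 0.0023 mm [-0.1 -0.8 12.3] t 3.65 F [-0.   0.   0.7]
[546.13093789 119.88399858  65.28483189] [ 3.14061052e+00 -1.08927555e-04  1.47659844e+00]
```

Request:
move_arm:
  moves: [0, -0.005, 0.08, 0.002, 0, 0, 0, 0]

```text
t: 3.9
eef_pos: [544.5, 119.9, 52.0]
tcp_rot: [-3.141, 0.0, 1.473]
ft_force: [0.1, -0.3, 0.4]
opening: 0.63
grip_force: 0.0
```

Request:
move_arm:
  moves: [0, 0, 0, 0, 0, 0, 0, 0, 0, 0, 0, 0, 0, 0, 0, 0, 0, 0, 0, 0, 0, 0, 0, 0]
  claw: 0

```text
t: 4.65
eef_pos: [545.0, 119.9, 52.6]
tcp_rot: [3.141, 0.0, 1.473]
ft_force: [-0.3, -0.3, 1.3]
opening: 0.185
grip_force: 30.0
```

Request:
move_arm:
  moves: [0, 0, -0.05, 0, 0, 0, -0.1, 0, 0, 0, -0.1, 0, 0, 0, -0.11, 0, 0.1, 0, 0, 0, 0.13, 0, 0, 0, 0.1, 0, 0, 0, 0.05, 0, 0, 0, 0, 0, 0, 0]

```text
t: 5.78
eef_pos: [550.3, 177.3, 106.2]
tcp_rot: [-3.141, 0.0, 1.475]
ft_force: [0.3, -0.1, 0.0]
opening: 0.18
grip_force: 30.0
```

```bash
python3 - <<'E'
from h import *
rem(jw(-8,127),113,1.473)
print(monitor.state()['eef_pos'],monitor.state()['opening'])
im=save('wrist','pics/w2.png');i=viewer.camera_info('wrist')
print(proj(i,[(*jw(-8,127),50),(*jw(20,127),50),(*jw(-36,127),50)]).round(1).tolist())
cv2.imwrite('pics/w2c.png',cv2.resize(im[60:360,160:480,::-1],None,fx=2,fy=2,interpolation=2))
E
```

```text
norm [-0.0041  0.0081 -0.0452] turn(tool z) 0.001 mm [-0.6  1.2 -6.8] t 5.775 F [ 0.3 -0.1  0. ]
[550.31482095 177.29971908 106.2211621 ] 0.1797583207871104
[[322.1, 213.5], [362.3, 213.6], [282.0, 213.5]]
```

View pics/w2c.png

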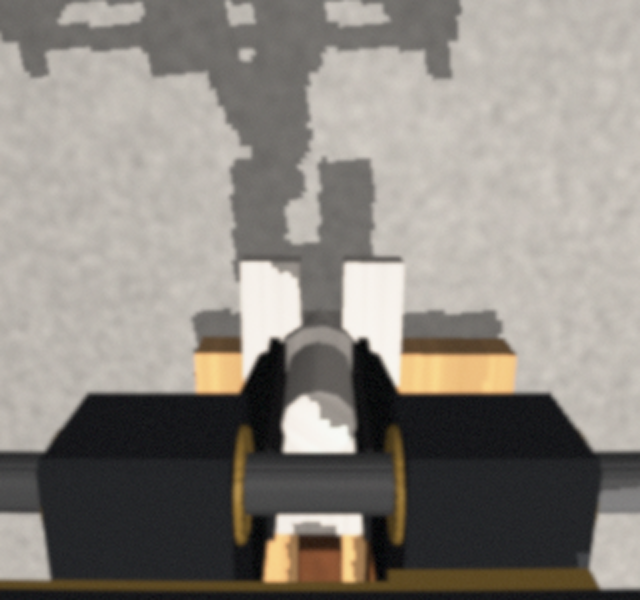

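The slot centre is at u≈321 and the flange centre at u≈321, so they are aligned. Lowering now.

Request:
move_arm:
  moves: [0, 0, 0.06, 0, 0, 0, 0.06, 0, 0, 0, 0.06, 0, 0, 0, 0.05, 0, 0, 0, 0.03, 0, 0, 0, 0.02, 0, 0, 0, 0.006, 0, 0, 0, 0, 0]

```text
t: 6.82
eef_pos: [550.5, 176.7, 63.8]
tcp_rot: [3.141, 0.0, 1.474]
ft_force: [0.6, 0.1, -0.7]
opening: 0.183
grip_force: 30.0
```

Request:
move_arm:
  moves: [0, 0, 0.006, 0, 0, 0, 0, 0]

```text
t: 7.08
eef_pos: [550.5, 176.7, 62.9]
tcp_rot: [3.141, 0.0, 1.474]
ft_force: [-0.6, -0.3, -0.4]
opening: 0.188
grip_force: 30.0
```

Request:
move_arm:
  moves: [0, 0, 0, 0, 0, 0, 0, 0, 0, 0, 0, 0, 0, 0, 0, 0]
  claw: 45

```text
t: 7.58
eef_pos: [550.5, 176.6, 62.8]
tcp_rot: [3.142, 0.0, 1.474]
ft_force: [-0.5, -0.6, 0.8]
opening: 0.467
grip_force: 0.0
```

Request:
move_arm:
  moves: [0, 0, -0.1, 0, 0, 0, -0.2, 0, 0, 0, -0.3, 0, 0, 0, -0.3, 0, 0, 0, 0, 0, 0, 0, 0, 0]

```text
t: 8.32
eef_pos: [550.1, 176.6, 198.0]
tcp_rot: [3.141, 0.0, 1.474]
ft_force: [0.5, 0.6, -0.1]
opening: 0.473
grip_force: 0.0
```

```bash
python3 - <<'E'
from h import *
im=save('wrist','pics/w3.png');i=viewer.camera_info('wrist')
print(monitor.state()['eef_pos'])
print(proj(i,[(*jw(-8,127),88),(*jw(-8,127),50),(*jw(12,-65),50),(*jw(0,29),50),(*jw(0,-94),50),(*jw(24,-35),50),(*jw(11,-31),50)]).round(1).tolist())
cv2.imwrite('pics/w3c.png',cv2.resize(im[60:400,200:440,::-1],None,fx=1.75,fy=1.75,interpolation=2))
rem([486,-299],160,1.045);rem([486,-299],160,1.473)
E
```

```text
[550.01652031 176.56250377 197.30949699]
[[322.1, 193.3], [321.8, 182.9], [339.4, 350.9], [329.3, 275.3], [328.4, 372.0], [350.9, 328.1], [339.0, 324.9]]
norm [-3.1968 -0.1167  0.2502] turn(tool z) 0.2728 mm [-479.5  -17.5   37.5] t 8.375 F [-0.2  0.1 -0.2]
norm [-3.1968 -0.1167  0.2502] turn(tool z) 0.0003 mm [-479.5  -17.5   37.5] t 8.375 F [-0.2  0.1 -0.2]
```

View pics/w3c.png

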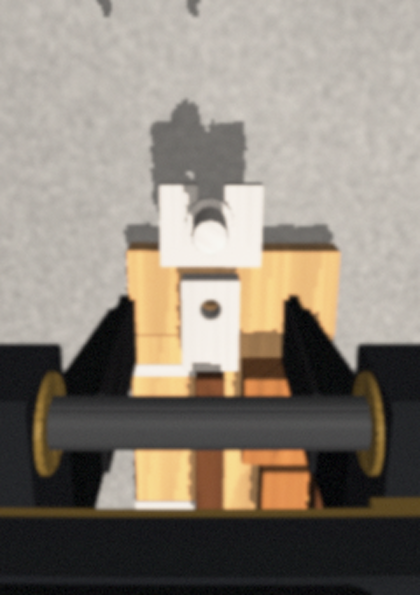

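The pin hangs upright in the notch, knob at (319,194) in full-picture pixels, and the bore is empty. Next, the spacer.

Request:
move_arm:
  moves: [-0.355, -0.013, 0, 0, -0.355, -0.013, 0, 0, -0.355, -0.013, 0, 0, -0.355, -0.013, 0, 0, -0.355, -0.013, 0, 0, -0.355, -0.013, 0, 0, -0.355, -0.013, 0, 0, -0.355, -0.013, 0, 0, -0.355, -0.013, 0, 0.09, 0, 0, 0, 0.09]
  claw: 60

```text
t: 9.62
eef_pos: [485.4, -301.6, 196.3]
tcp_rot: [-3.14, -0.0, 1.182]
ft_force: [-0.9, 0.4, -0.0]
opening: 0.63
grip_force: 0.0
```

Request:
move_arm:
  moves: [0, 0, 0, 0.092, 0, 0, 0, 0, 0, 0, 0, 0]

```text
t: 10.0
eef_pos: [486.4, -298.4, 197.3]
tcp_rot: [-3.141, -0.0, 1.05]
ft_force: [-0.1, 0.6, -0.3]
opening: 0.632
grip_force: 0.0
```

```bash
python3 - <<'E'
from h import *
rem([486,-299],160,1.045)
i=viewer.camera_info('wrist');im=save('wrist','pics/w4.png');np.save('w4T.npy',i['camera_from_world'])
a=-.526;R=np.array([[np.cos(a),-np.sin(a)],[np.sin(a),np.cos(a)]])
P=[(*(R@[x,y]+[486,-299]),z) for z in(80,0) for x,y in((9,20),(9,-20),(-9,-20),(-9,20))]
print(monitor.state()['eef_pos'],proj(i,P).round(1).tolist())
cv2.imwrite('pics/w4c.png',cv2.resize(im[100:300,220:420,::-1],None,fx=3,fy=3,interpolation=2))
E
```

```text
norm [-4.900e-03  1.000e-04  2.486e-01] turn(tool z) 0.0029 mm [-0.7  0.  37.3] t 10.0 F [-0.1  0.6 -0.3]
[ 486.44174919 -298.39001738  197.46522364] [[330.2, 169.0], [329.7, 213.6], [309.3, 213.5], [309.1, 168.9], [328.0, 154.8], [327.6, 190.7], [311.4, 190.6], [311.3, 154.7]]
```

View pics/w4c.png

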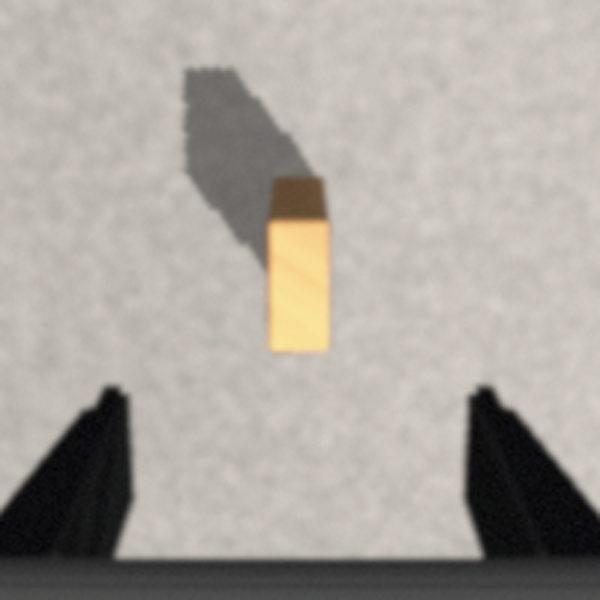

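The spacer is square to the fingers, with its top face spanning u 309–330 and v 173–217. That is about 3.5 mm nearer tool -x than predicted, so I'll correct and descend.

Request:
move_arm:
  moves: [-0.028, 0, 0.1, 0.003, 0, 0, 0.25, 0, 0, 0, 0.25, 0, 0, 0, 0.25, 0, 0, 0, 0.15, 0, 0, 0, 0.056, 0, 0, 0, 0, 0, 0, 0, 0, 0]

```text
t: 11.05
eef_pos: [484.7, -302.5, 40.2]
tcp_rot: [3.14, 0.0, 1.042]
ft_force: [0.3, 0.1, -0.2]
opening: 0.63
grip_force: 0.0
```

Request:
move_arm:
  moves: [0, 0, 0, 0, 0, 0, 0, 0, 0, 0, 0, 0, 0, 0, 0, 0, 0, 0, 0, 0, 0, 0, 0, 0]
  claw: 0

```text
t: 11.8
eef_pos: [484.4, -302.3, 39.5]
tcp_rot: [3.141, 0.0, 1.041]
ft_force: [0.1, 0.6, 0.7]
opening: 0.187
grip_force: 30.0
```

```bash
python3 - <<'E'
from h import *
rem(jw(11,-65),160,1.473)
s=monitor.state();print(s['eef_pos'],s['tcp_rot'],s['opening'])
E
```

```text
norm [ 1.8716 -0.5758 -0.8038] turn(tool z) -0.2747 mm [ 280.7  -86.4 -120.6] t 11.8 F [0.1 0.6 0.7]
[ 484.3867323  -302.30257503   39.45619506] [3.14148750e+00 5.73316111e-05 1.04148493e+00] 0.18669797069205907
```

Request:
move_arm:
  moves: [0, 0, -0.1, 0, 0, 0, -0.25, 0, 0, 0, -0.25, 0, 0, 0, -0.2, 0, 0.312, -0.096, 0, 0, 0.312, -0.096, 0, 0, 0.312, -0.096, 0, 0, 0.312, -0.096, 0, 0, 0.312, -0.096, 0, 0, 0.312, -0.096, 0, 0]

```text
t: 13.05
eef_pos: [551.8, -14.7, 160.5]
tcp_rot: [3.141, -0.0, 1.041]
ft_force: [0.8, -0.2, -0.9]
opening: 0.188
grip_force: 30.0
```

Request:
move_arm:
  moves: [0, 0, 0, -0.0916, 0, 0, 0, -0.0916, 0, 0, 0, -0.0916, 0, 0, 0, 0, 0, 0, 0, 0]

```text
t: 13.68
eef_pos: [551.6, -16.3, 159.9]
tcp_rot: [3.141, 0.0, 1.47]
ft_force: [0.3, 0.3, -0.9]
opening: 0.188
grip_force: 30.0
```

```bash
python3 - <<'E'
from h import *
rem(jw(11,-65),160,1.473)
i=viewer.camera_info('wrist');im=save('wrist','pics/w5.png')
s=monitor.state();print(s['eef_pos'],s['tcp_rot'],s['opening'])
N={'knob':(-8,127,88),'tile+':(0,29,50),'tile-':(0,-94,50),'tback+':(-18,29,50),'tback-':(-18,-94,50),'thin+':(24,-35,50),'thin-':(24,-95,50),'thick+':(11,29,50),'thick-':(11,-31,50)}
for k,(x,y,z) in N.items(): print(k,proj(i,[(*jw(x,y),z)]).round(1).tolist())
cv2.imwrite('pics/w5c.png',cv2.resize(im[100:400,180:460,::-1],None,fx=2,fy=2,interpolation=2))
E
```

```text
norm [-0.0005 -0.     -0.0007] turn(tool z) -0.0019 mm [-0.1 -0.  -0.1] t 13.675 F [ 0.3  0.3 -0.9]
[551.56000006 -16.28722295 159.75967778] [3.14126175e+00 7.75626705e-05 1.47055772e+00] 0.18633449076145664
knob [[288.0, -97.2]]
tile+ [[305.7, 76.5]]
tile- [[307.7, 225.6]]
tback+ [[282.5, 76.7]]
tback- [[287.0, 225.7]]
thin+ [[335.9, 158.2]]
thin- [[335.2, 226.6]]
thick+ [[319.9, 76.5]]
thick- [[320.1, 153.4]]
```

View pics/w5c.png

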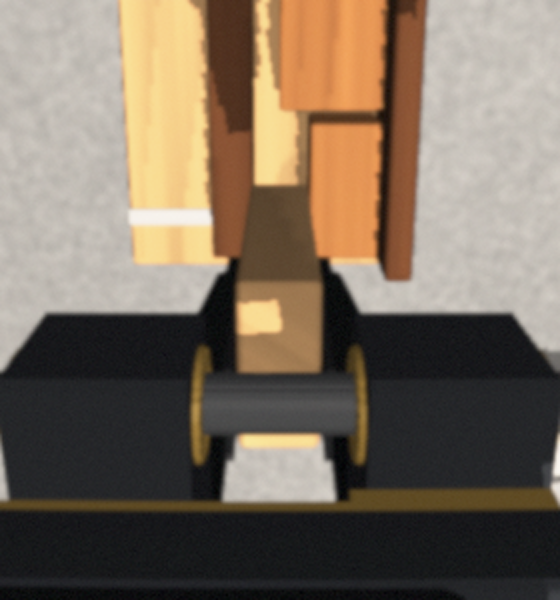

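The tile front edge is at u≈306 and the thin block face at u≈335, so the gap centre is at about 320.6. The spacer is at about 320, so I'll add 0.5 mm and lower it.

Request:
move_arm:
  moves: [0, 0.0035, 0.1, -0.0017, 0, 0, 0.15, 0, 0, 0, 0.13, 0, 0, 0, 0.05, 0, 0, 0, 0.05, 0, 0, 0, 0.05, 0, 0, 0, 0.05, 0, 0, 0, 0.05, 0, 0, 0, 0.022, 0, 0, 0, 0, 0]

```text
t: 14.98
eef_pos: [552.1, -16.3, 61.5]
tcp_rot: [-3.141, 0.0, 1.476]
ft_force: [-0.9, 0.3, -1.1]
opening: 0.186
grip_force: 30.0
```

Request:
move_arm:
  moves: [0, 0, 0.006, 0, 0, 0, 0.006, 0, 0, 0, 0, 0]

```text
t: 15.35
eef_pos: [552.1, -16.3, 59.9]
tcp_rot: [3.141, 0.0, 1.476]
ft_force: [0.5, 0.2, 0.1]
opening: 0.188
grip_force: 30.0
```

Request:
move_arm:
  moves: [0, 0, 0.003, 0, 0, 0, 0, 0]

```text
t: 15.6
eef_pos: [552.1, -16.3, 59.5]
tcp_rot: [3.141, 0.0, 1.476]
ft_force: [0.2, 0.3, 0.3]
opening: 0.188
grip_force: 30.0
```

Request:
move_arm:
  moves: [0, 0, 0, 0, 0, 0, 0, 0, 0, 0, 0, 0, 0, 0, 0, 0]
  claw: 45

```text
t: 16.1
eef_pos: [552.1, -16.3, 59.4]
tcp_rot: [-3.142, 0.0, 1.476]
ft_force: [-0.2, -0.1, 0.7]
opening: 0.464
grip_force: 0.0
```

Request:
move_arm:
  moves: [0, 0, -0.1, 0, 0, 0, -0.2, 0, 0, 0, -0.3, 0, 0, 0, -0.3, 0, 0, 0, 0, 0, 0, 0, 0, 0]

```text
t: 16.85
eef_pos: [551.7, -16.2, 194.6]
tcp_rot: [3.141, 0.0, 1.476]
ft_force: [0.4, -0.4, 0.0]
opening: 0.475
grip_force: 0.0
```

```bash
python3 - <<'E'
from h import *
i=viewer.camera_info('wrist');im=save('wrist','pics/w6.png')
s=monitor.state();print(s['eef_pos'],s['tcp_rot'],s['t'])
P=[(*jw(11.5+x,-65+y),100) for x,y in((-9,20),(9,20),(9,-20),(-9,-20))];print(proj(i,P).round(1).tolist())
rem(jw(-36,-34),195,1.473);rem(jw(-36,-34),30,1.473)
cv2.imwrite('pics/w6c.png',cv2.resize(im[60:400,180:460,::-1],None,fx=1.7,fy=1.7,interpolation=2))
E
```

```text
[551.59611048 -16.23008547 193.91950125] [-3.14055295e+00  3.65252354e-05  1.47590411e+00] 16.9
[[309.4, 174.1], [332.2, 174.1], [331.6, 221.9], [309.6, 221.9]]
norm [ 0.2067 -0.3127 -0.0069] turn(tool z) 0.0018 mm [ 31.  -46.9  -1. ] t 16.9 F [ 0.6 -0.6 -0.2]
norm [ 0.2068 -0.3115  1.0931] turn(tool z) 0.0018 mm [ 31.  -46.7 164. ] t 16.9 F [ 0.6 -0.6 -0.2]
```

View pics/w6c.png

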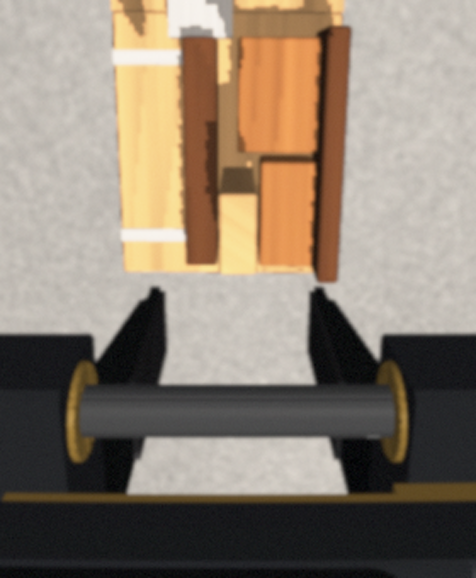

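The spacer stands free in the wide gap, top face at u 309–332 and v 173–221, as predicted for z=100. Next I'll shut the fingers, turn so the rigid finger sides do the pushing, and go behind the tile.

Request:
move_arm:
  moves: [0.2, -0.31, 0, 0.1113, 0, 0, 0, 0.1113, 0, 0, 0, 0.1113, 0, 0, 0, 0.1113, 0, 0, 0, 0.1113, 0, 0, 0, 0.1113, 0, 0, 0, 0.1113, 0, 0, 0, 0.1113, 0, 0, 0, 0.1113, 0, 0, 0, 0]
  claw: 0

```text
t: 18.15
eef_pos: [508.3, 18.0, 193.4]
tcp_rot: [3.142, 0.002, -0.096]
ft_force: [-0.2, 0.1, -0.1]
opening: 0.005
grip_force: 0.0
```

Request:
move_arm:
  moves: [0, 0, 0, 0, 0, 0, 0, 0]

```text
t: 18.4
eef_pos: [508.6, 18.0, 194.2]
tcp_rot: [3.141, 0.0, -0.095]
ft_force: [-0.1, -0.5, 0.3]
opening: 0.006
grip_force: 0.0
```

```bash
python3 - <<'E'
from h import *
s=monitor.state();print(s['eef_pos'],s['tcp_rot'],s['opening'],s['joints'])
rem(jw(-40,-34),33,-.098)
E
```

```text
[508.57332728  17.98719786 194.15660805] [ 3.14149950e+00  3.76509294e-04 -9.53385142e-02] 0.0063569468745511976 [-9.44586636e-02  3.51791248e-01  1.86402576e+00 -1.16132872e-04
  9.26152239e-01  1.57174596e+00]
norm [-0.0318 -0.007   1.0744] turn(tool z) 0.0017 mm [ -4.8  -1.  161.2] t 18.4 F [-0.1 -0.5  0.3]
```

Request:
move_arm:
  moves: [-0.032, -0.007, 0.1, 0.002, 0, 0, 0.25, 0, 0, 0, 0.25, 0, 0, 0, 0.25, 0, 0, 0, 0.16, 0, 0, 0, 0.06, 0, 0, 0, 0, 0, 0, 0, 0, 0]

```text
t: 19.4
eef_pos: [504.4, 19.5, 34.7]
tcp_rot: [3.142, -0.001, -0.1]
ft_force: [-0.1, -0.7, -0.2]
opening: 0.001
grip_force: 0.0
```

Request:
move_arm:
  moves: [0.02, 0, 0, 0, 0.02, 0, 0, 0, 0.02, 0, 0, 0, 0, 0, 0, 0, 0, 0, 0, 0]

```text
t: 20.02
eef_pos: [512.8, 18.6, 33.8]
tcp_rot: [3.141, 0.0, -0.101]
ft_force: [-0.4, -0.3, 0.7]
opening: 0.006
grip_force: 0.0
```

Request:
move_arm:
  moves: [0.01, 0, 0, 0, 0.01, 0, 0, 0, 0.01, 0, 0, 0, 0, 0, 0, 0, 0, 0, 0, 0]

```text
t: 20.65
eef_pos: [517.2, 18.1, 33.8]
tcp_rot: [3.141, 0.0, -0.101]
ft_force: [-3.8, 0.2, 1.9]
opening: 0.007
grip_force: 2.1
```

Request:
move_arm:
  moves: [0.007, 0, 0, 0, 0.007, 0, 0, 0, 0, 0, 0, 0, 0, 0, 0, 0]

```text
t: 21.15
eef_pos: [519.5, 17.9, 33.8]
tcp_rot: [3.142, -0.0, -0.101]
ft_force: [-4.3, 0.2, 0.2]
opening: 0.006
grip_force: 2.0
```

Request:
move_arm:
  moves: [0.007, 0, 0, 0, 0.007, 0, 0, 0, 0, 0, 0, 0, 0, 0, 0, 0]

```text
t: 21.65
eef_pos: [520.2, 17.8, 33.8]
tcp_rot: [3.141, 0.003, -0.101]
ft_force: [-10.3, 0.9, 4.6]
opening: 0.003
grip_force: 5.0
```

Request:
move_arm:
  moves: [0.005, 0, 0, 0, 0, 0, 0, 0, 0, 0, 0, 0, 0, 0, 0, 0, 0, 0, 0, 0, 0, 0, 0, 0]

```text
t: 22.4
eef_pos: [520.2, 17.8, 33.8]
tcp_rot: [3.141, 0.004, -0.101]
ft_force: [-14.4, -0.5, 7.7]
opening: 0.005
grip_force: 6.6
```

```bash
python3 - <<'E'
from h import *
im=save('top','pics/topf.png'); 
s=monitor.state();print(s['eef_pos'],s['ft_force'],s['qvel'])
i=viewer.camera_info('top')
# pin knob / spacer presence: image differences vs start around expected spots
a=cv2.imread('pics/top0.png').astype(int);b=im[:,:,::-1].astype(int)
for n,p in(('knob',(*jw(-8,127),88)),('spacer',(*jw(15,-65),100))):
    u,v=proj(i,[p])[0].round().astype(int);print(n,u,v,a[v,u],b[v,u])
E
```

```text
[520.24607444  17.84394662  33.80357146] [-13.33027897   1.22586214   8.9809446 ] [ 0.00092644  0.00013939 -0.00059421  0.00175965 -0.00043234 -0.00230106]
knob 275 205 [110 116 123] [212 222 229]
spacer 351 205 [ 54  74 102] [ 92 110 129]
```

```bash
python3 -c "
from h import *
print(order.job_done())"
```

```text
the job is handed in; nothing more can be done
None
```

I handed the job in, but the verdict wasn't shown: the pin hangs in the notch, the spacer was placed upright and released in the wide gap, and the arm is still pushing the tile against it with about 13 N. The tile's roughly 6 mm of travel is estimated from the push force and arm position; I didn't see it in a picture.

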